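# Mirror the labelling kit for a left-hander

## Robot

A 6-joint arm with a two-finger parallel gripper is mounted at the origin on the work surface. World frame = base frame: x ahead of the robot, y to its left, z up, the work surface at z = 0. Lengths are in mm, angles in degrees, forces in N, time in s.
With the tool pointing down it reaches from about 300 to 850 mm from the base axis. Payload 4.2 kg.
Tool frame: the origin (TCP) lies midway between the tips of the shut fingers; the grasp point (between the pads) lies 19 mm behind it (env.grip_point_offset is the distance from the TCP to the grasp point, in mm); z points along the fingers, x is the direction in which the jaws open and shut, and the axes are right-handed (so a half turn about z gives the same grasp; the last joint's range is limited). The gripper opens to 91 mm and grips with 3 to 60 N. Pads are 32 mm wide; open, the fingers measure 118 mm over their backs; the gripper's body (76 mm by 178 mm) begins 60 mm behind the grasp point.
Start: joints at [66.005, 18.312, 89.639, -0, 72.044, -1.146], TCP at [223.284, 529.894, 213.976] pointing down, gripper open.
Joint ranges: [-177.97, 177.97], [-48.28, 115.42], [12.27, 149.76], [-77.06, 257.06], [2.81, 150.46], [-146.56, 146.56]. Speed limits (degrees/s): [147.25, 147.25, 180, 180, 180, 180].

## Interface

Orientations are given as [roll, pitch, yaw] about the fixed x, y, z axes, in that order (R = Rz(yaw) Ry(pitch) Rx(roll)).
In Python, from workcell import env gives the robot as it stands.
- The arm moves only by the shell command python3 -m pendant 'ROWS' [FORCE]. ROWS is JSON, a list of rows, each an object with "xyz": the shift along the tool's x, y, z in m, a list of three; "roll": the turn about the tool's z in degrees; "jaw": the closure, from 0 (fully open) to 1 (shut). A call has exactly 8 rows; each row is the pose to reach, as a shift and turn from the pose commanded when the call began, along the tool's axes at that moment; what a row does not reach only later rows make up. A row lasts 1/8 s, in which the tool goes at most 62.5 mm and 10.7 degrees, less where a joint would pass 70% of its speed; a pose out of reach is approached as far as the arm can. A call with a gripper value outside its range is refused whole. The fingers move at their own pace and stop on an object; FORCE is the grip in N (left out, the last holds). Time passes only in rows, so rows that repeat a pose let the fingers close, or fill a call up. It gives the time, the measured TCP pose, the force and the opening at its end, in the units of the state.
- env.state(): the state, without advancing time (a new reading comes with each control period).
- env.grab_frame(name): name is "side" or "top" or "wrist"; returns (picture, depth): 420x560x3 uint8, blue, green, red; 420x560 float32, mm along the optical axis (not along the pixel's ray), 0 where there is no reading.
- env.camera_params(name): a dict with "camera_matrix" (3x3 intrinsics, pixels), "cam_to_world" (4x4, takes a point from camera to world coordinates); the wrist camera has in their place "hand_eye" (4x4, takes a point from camera to tool coordinates, whose origin is the TCP and whose axes are the tool frame's). Camera axes: x right, y up, looking along -z (the intrinsics and any distortion apply to the point x, -y, -z); pixel columns grow to the right and rows downward; lengths in mm; the calibration is good to about 2 mm. A picture is of the moment at which its call begins: read the wrist's pose just before it. camera_params takes no time and is no camera call.
- env.job_done(): hands the job in, once; it reports no verdict.
The state is a dict: "time_s": time; "qpos": joint angles; "qvel": joint speeds; "effort": joint torques, N m; "ee_pos": TCP position; "ee_rot": TCP orientation; "force": force on the tool from outside, world axes, zero at the start; "torque": the same for the moment, N m; "gripper_width": finger opening in mm.
Only numpy, scipy, OpenCV 4.12 (cv2) and the standard library are available. Lean on these libraries where they do the work, as an engineer would, in place of code of your own. Each camera call takes 0.05 s, during which the arm holds its last target. There are 200 camera calls.

## Task

My left-handed housemate is labelling the storage boxes next, so move the four things from the wooden rack to the empty white rack in reverse order: seen from the robot, the leftmost thing on the wooden rack goes to the rightmost bay of the white rack, the next to the bay beside it, and so on. Set each one down upright and centred on its grey pad, and do not tip any of them over on the way.

Things in the scene. Friction and masses are not known exactly. Their poses are not given: they have to be found in the camera images.
- tape: roll of white electrical tape lying flat: a ring 54 mm outside diameter, 32 mm hole, 19 mm high, about 50 g. Origin at the centre of its underside, z up. At the start on its pad in the wooden rack, within 4 mm of the pad's centre in x and 3 mm in y, turned up to 0.2 rad from the rack.
- dome: clear glass paperweight dome: round, 56 mm diameter with an upright side for the lowest 18 mm, then domed to 40 mm high; about 180 g. Origin at the centre of its underside, z up. At the start on its pad in the wooden rack, within 4 mm of the pad's centre in x and 3 mm in y, turned up to 0.2 rad from the rack.
- stapler: small purple plastic press-button stapler standing on its black base: 60 mm long (its x), 28 mm wide (its y), block 31 mm high with flat ends, button on top to 40 mm; about 80 g. Origin at the centre of its underside, z up. At the start on its pad in the wooden rack, within 4 mm of the pad's centre in x and 3 mm in y, turned up to 0.2 rad from the rack.
- stamp: wooden hand stamp: square block 42 x 42 mm, 16 mm high, with a round turned dark wooden knob on top, 29 mm diameter from 42 to 58 mm up, top at 66 mm, waist 18 mm diameter at 28 mm; about 80 g. Origin at the centre of its underside, z up. At the start on its pad in the wooden rack, within 4 mm of the pad's centre in x and 3 mm in y, turned up to 0.2 rad from the rack.
- tape_pad: thin grey pad 64 x 62 x 3 mm fixed in one bay of the wooden rack, the one on which the tape roll stands at the start (partly hidden by it); origin at the centre of its underside, 8 mm above the bench. It never moves: its place in the wooden rack tells where in the row the tape roll began.
- dome_pad: thin grey pad 64 x 62 x 3 mm fixed in one bay of the wooden rack, the one on which the glass dome stands at the start (partly hidden by it); origin at the centre of its underside, 8 mm above the bench. It never moves: its place in the wooden rack tells where in the row the glass dome began.
- stapler_pad: thin grey pad 64 x 62 x 3 mm fixed in one bay of the wooden rack, the one on which the stapler stands at the start (partly hidden by it); origin at the centre of its underside, 8 mm above the bench. It never moves: its place in the wooden rack tells where in the row the stapler began.
- stamp_pad: thin grey pad 64 x 62 x 3 mm fixed in one bay of the wooden rack, the one on which the stamp stands at the start (partly hidden by it); origin at the centre of its underside, 8 mm above the bench. It never moves: its place in the wooden rack tells where in the row the stamp began.
- wood_rack: full rack: pale wood slab 90 (x) x 297 (y) x 8 mm, fixed; origin at centre of underside, on the bench. Four bays along its y axis, centres at y = 108, 36, -36, -108 mm; fins 3 mm thick, tops 20 mm above bench, at y = 0, +-72, +-144 mm; open front and back; grey pad 64 x 62 mm centred in each, pad tops 11 mm above bench. +y end is its left end seen from the robot; turned up to 0.35 rad.
- white_rack: empty rack: white plastic slab 90 (x) x 297 (y) x 8 mm, fixed; origin at centre of underside, on the bench. Four bays along its y axis, centres at y = 108, 36, -36, -108 mm; fins 3 mm thick, tops 20 mm above bench, at y = 0, +-72, +-144 mm; open front and back; grey pad 64 x 62 mm centred in each, pad tops 11 mm above bench. +y end is its left end seen from the robot; turned up to 0.35 rad.
Not all that is in view belongs to the job. Leave any orange, pink or yellow look-alike of the tape alone.

How it is judged:
By the outcome, as a careful person would: the job done as asked, in the order asked, and still so for the second after the job is handed in, with the robot touching nothing.
It also fails if it takes over 102 s, if anything falls off the work surface, if the arm or the gripper's body presses on something with over 40 N, if the wrist force passes 120 N, or if a joint passes its speed limit or range.

## Working session

There is one attempt and no reset: what is moved stays moved. The work goes in short steps, Python scripts to look and compute and a shell command to move; the robot and the scene stay as the last step left them, time stands still between calls to the robot, and variables do not carry over. Pictures are saved under pics/ and viewed, about 12 in all and at most 16, crops included, and the job is handed in when it is done.

```bash
ls; mkdir -p pics; python3 - <<'E'
from workcell import env
import cv2,numpy as np
print(env.state())
for n in("top","side"):
    p,d=env.grab_frame(n);cv2.imwrite(f"pics/{n}0.png",p);np.save(f"pics/{n}0.npy",d)
for n in("top","side","wrist"):print(n,env.camera_params(n))
E
```

```text
pics
{'time_s': 0.0, 'qpos': array([ 6.60050058e+01,  1.83510932e+01,  8.97051605e+01, -1.19544834e-03,
        7.20435349e+01, -1.14481763e+00]), 'qvel': array([-0.01571819,  0.01529909,  0.02908759, -0.01895328,  0.00463394,
        0.02259317]), 'effort': array([-1.33685598e-04, -4.12467813e+01, -2.31973135e+01,  7.30082486e-02,
        4.58428427e-02, -1.61685452e-04]), 'ee_pos': array([223.07960501, 529.42581951, 213.13420963]), 'ee_rot': array([-1.79999143e+02,  9.97914029e-02,  6.71501937e+01]), 'force': array([-0.210615  , -0.19814804, -1.20766199]), 'torque': array([ 0.01019953, -0.04059612, -0.03455638]), 'gripper_width': 91.21015104831073}
top {'camera_matrix': array([[546.39266878,   0.        , 280.29990712],
       [  0.        , 546.39266878, 206.02529904],
       [  0.        ,   0.        ,   1.        ]]), 'cam_to_world': array([[ 1.67237614e-03,  9.94848647e-01, -1.01357646e-01,
         4.57684287e+02],
       [-9.99989806e-01,  1.23864022e-03, -4.34204584e-03,
         1.34087555e+01],
       [-4.19413277e-03,  1.01363875e-01,  9.94840577e-01,
         1.02462888
[... 462 characters left out ...]
   [ 1.42465796e-02,  7.29134965e-01,  6.84221629e-01,
         6.60031545e+02],
       [ 0.00000000e+00,  0.00000000e+00,  0.00000000e+00,
         1.00000000e+00]])}
wrist {'camera_matrix': array([[358.46311146,   0.        , 288.03687279],
       [  0.        , 358.46311146, 214.08964615],
       [  0.        ,   0.        ,   1.        ]]), 'hand_eye': array([[ 9.99999751e-01, -5.53895090e-04,  4.37581414e-04,
        -5.17881345e-01],
       [-4.26259529e-04, -9.67955362e-01, -2.51121953e-01,
        -7.11884627e+01],
       [ 5.62654493e-04,  2.51121704e-01, -9.67955357e-01,
        -1.70591358e+02],
       [ 0.00000000e+00,  0.00000000e+00,  0.00000000e+00,
         1.00000000e+00]])}
```

View pics/top0.png

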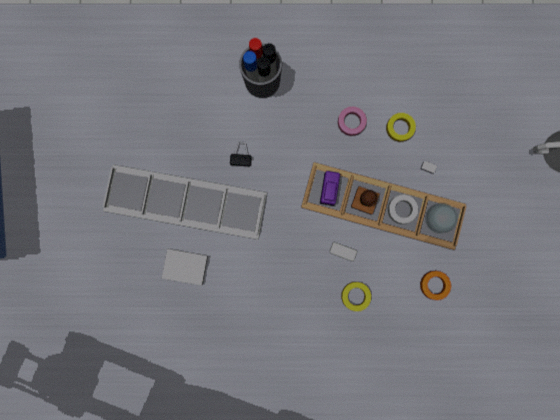

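View pics/side0.png

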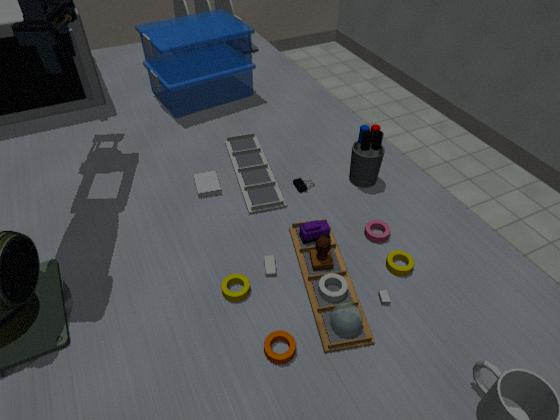

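The top view shows the wooden rack (centre about (383,205)). From left to right it holds the stapler (330,188), stamp (366,200), tape (403,209) and dome (441,217). The white rack is at about (185,202), so its rightmost bay at (243,211) gets the stapler, then the stamp, tape and dome go leftward. The side view agrees.

```bash
cat > h.py <<'E'
from workcell import env
import cv2,numpy as np
def pose(cam,st=None):
    c=env.camera_params(cam)
    if cam!="wrist": return c["camera_matrix"],c["cam_to_world"]
    from scipy.spatial.transform import Rotation as R
    T=np.eye(4);T[:3,:3]=R.from_euler("xyz",st["ee_rot"],degrees=True).as_matrix();T[:3,3]=st["ee_pos"]
    return c["camera_matrix"],T@c["hand_eye"]
def rays(K,uv):
    uv=np.atleast_2d(uv).astype(float)
    return np.c_[(uv[:,0]-K[0,2])/K[0,0],-(uv[:,1]-K[1,2])/K[1,1],-np.ones(len(uv))]
def plane(K,T,uv,z):
    d=rays(K,uv)@T[:3,:3].T; o=T[:3,3]
    return o+d*((z-o[2])/d[:,2])[:,None]
def cloud(K,T,D):
    v,u=np.mgrid[:D.shape[0],:D.shape[1]]
    P=rays(K,np.c_[u.ravel(),v.ravel()])*D.ravel()[:,None]
    return (P@T[:3,:3].T+T[:3,3]).reshape(*D.shape,3)
E
python3 - <<'E'
from h import *
p=cv2.imread("pics/top0.png");D=np.load("pics/top0.npy");K,T=pose("top")
C=cloud(K,T,D);Z=C[...,2]
b=Z[330:350,300:500];print("bench z",np.median(b),b.std())
hsv=cv2.cvtColor(p,cv2.COLOR_BGR2HSV)
for q in [(127,190),(166,197),(204,204),(243,211),(330,188),(403,209),(403,195),(441,217),(184,203),(185,267),(343,252),(241,160),(300,230)]:
    print(q,hsv[q[1],q[0]],np.round(C[q[1],q[0]],1))
cv2.imwrite("pics/crop.png",cv2.resize(p[150:290,90:480],None,fx=2,fy=2,interpolation=cv2.INTER_CUBIC))
z=np.clip(Z[150:290,90:480]*4+20,0,255).astype(np.uint8);cv2.imwrite("pics/z.png",np.vstack([cv2.resize(z,None,fx=2,fy=2),cv2.cvtColor(cv2.imread("pics/crop.png"),cv2.COLOR_BGR2GRAY)]))
E
```

```text
bench z -0.08051335097729861 74.07620545081681
(127, 190) [120   9 110] [590.4 304.2  13.7]
(166, 197) [109  18 115] [577.6 231.5  11.2]
(204, 204) [105  18 112] [564.5 160.2  11.5]
(243, 211) [125  13 116] [551.6  87.4  10.5]
(330, 188) [136 144 129] [589.2 -71.3  53.7]
(403, 209) [129  17 105] [ 555.8 -210.9    9.7]
(403, 195) [ 90   5 141] [ 579.6 -207.1   29.7]
(441, 217) [150   7 112] [ 537.7 -269.8   49.3]
(184, 203) [70 11 69] [565.6 196.3  18.6]
(185, 267) [165   4 143] [447.7 192.9  14.3]
(343, 252) [ 90   2 142] [475.7 -97.9  13.6]
(241, 160) [100  22  35] [647.8  91.9  11.6]
(300, 230) [113  16 131] [516.8 -19.1   1.1]
```

View pics/z.png

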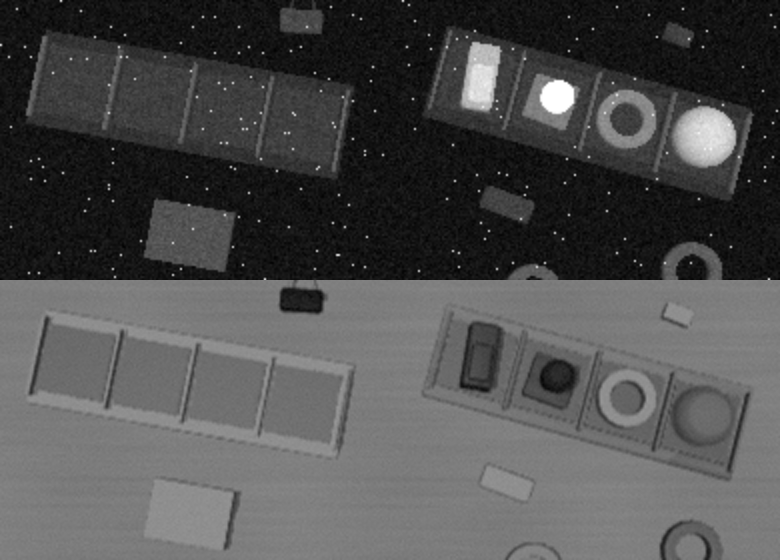

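The height map (top half) shows both racks, the four fins per rack and the objects clearly. The bench reads 0 and the pads about 11, which is what they should be. Next I fit rectangles to the racks and the objects.

```bash
cat > m.py <<'E'
from h import *
def comps(m):
    n,l,s,c=cv2.connectedComponentsWithStats(m.astype(np.uint8));return [(l==i) for i in range(1,n) if s[i,4]>150]
def rect(P):
    (c,s,a)=cv2.minAreaRect(P[:,:2].astype(np.float32));return np.round([*c,*s,a],1)
E
python3 - <<'E'
from m import *
D=np.load("pics/top0.npy");K,T=pose("top");C=cloud(K,T,cv2.medianBlur(D,5));Z=C[...,2]
p=cv2.imread("pics/top0.png");hsv=cv2.cvtColor(p,cv2.COLOR_BGR2HSV)
roi=np.zeros(Z.shape,bool);roi[150:262,90:480]=1
for m in comps((Z>4.5)&(Z<120)&roi):
    if m.sum()<5000: continue
    P=C[m];ys,xs=np.nonzero(m)
    # slab outline: mask pixel contour onto plane z=8
    ct=cv2.findContours(m.astype(np.uint8),0,1)[0][0][:,0]
    h=cv2.convexHull(ct)[:,0];print("rack",rect(plane(K,T,h,8)))
    print("  fit all",rect(P), "centroid",P.mean(0).round(1))
for lo,hi,n in((34,120,"tall"),(23.5,34,"mid")):
    for m in comps((Z>lo)&(Z<hi)&roi):
        print(n,m.sum(),np.argwhere(m).mean(0).round(0),"rect",rect(C[m]),"zmed",np.median(Z[m]).round(1))
E
```

```text
rack [ 561.7 -175.2  298.    90.7   74.2]
  fit all [ 562.  -175.8  298.9   91.    74.2] centroid [ 560.4 -173.5   19.1]
rack [569.3 197.6 298.9  90.4  79.8]
  fit all [569.6 198.2 299.9  90.7  79.8] centroid [568.8 196.9  10. ]
tall 496 [188. 330.] rect [592.2 -73.1  28.2  59.9  81. ] zmed 42.3
tall 222 [198. 368.] rect [ 570.3 -137.7   26.4   27.4   85.9] zmed 73.4
tall 653 [218. 443.] rect [ 537.4 -277.6   50.9   49.8   44.6] zmed 45.3
mid 281 [202. 363.] rect [ 570.6 -138.3   42.3   41.3   68.7] zmed 26.6
mid 460 [209. 403.] rect [ 554.1 -207.1   51.5   51.4    0. ] zmed 28.9
```

```bash
cat > go.py <<'E'
# how far from the measured pose to world target x y z yaw: shift along tool axes (m), roll (deg)
import sys
from h import *
from scipy.spatial.transform import Rotation as R
s=env.state();t=np.array([float(a) for a in sys.argv[1:5]])
Rm=R.from_euler("xyz",s["ee_rot"],degrees=True).as_matrix()
print("shift",((t[:3]-s["ee_pos"])@Rm/1000).round(4),"roll",round((s["ee_rot"][2]-t[3]+180)%360-180,1),"t",s["time_s"])
E
python3 go.py 569.3 197.8 200 -10.2
python3 -m pendant '[{"xyz":[-0.02,0.055,0.002],"roll":9.7,"jaw":0},{"xyz":[-0.043,0.112,0.004],"roll":19.4,"jaw":0},{"xyz":[-0.064,0.168,0.006],"roll":29,"jaw":0},{"xyz":[-0.086,0.224,0.008],"roll":38.7,"jaw":0},{"xyz":[-0.107,0.28,0.01],"roll":48.4,"jaw":0},{"xyz":[-0.129,0.336,0.012],"roll":58,"jaw":0},{"xyz":[-0.15,0.392,0.013],"roll":67.7,"jaw":0},{"xyz":[-0.1716,0.4478,0.014],"roll":77.3,"jaw":0}]'
```

```text
shift [-0.1712  0.4479  0.0135] roll 77.4 t 0.1
time_s: 1.1
ee_pos: [570.3, 196.3, 199.5]
ee_rot: [-180.0, 0.0, -10.5]
force: [1.3, -0.5, -0.0]
gripper_width: 91.2
```

```bash
cat > w.py <<'E'
# wrist look: python3 w.py name
import sys
from m import *
n=sys.argv[1]
s=env.state();p,D=env.grab_frame("wrist");K,T=pose("wrist",s)
cv2.imwrite(f"pics/{n}.png",p);np.savez(f"pics/{n}.npz",D=D,K=K,T=T)
C=cloud(K,T,cv2.medianBlur(D,5));Z=C[...,2]
print("tcp",s["ee_pos"].round(1),s["ee_rot"].round(1))
for m in comps((Z>4.5)&(Z<100)):
    if m.sum()<6000: continue
    h=cv2.convexHull(cv2.findContours(m.astype(np.uint8),0,1)[0][0][:,0])[:,0]
    print("rack@8",rect(plane(K,T,h,8)),"edge" if h.min()<2 or h[:,0].max()>557 or h[:,1].max()>417 else "")
for lo,hi,k in((33.5,100,"tall"),(23.5,33,"mid")):
    for m in comps((Z>lo)&(Z<hi)):
        print(k,m.sum(),np.argwhere(m).mean(0).round(0)[::-1],"rect",rect(C[m]),"z",np.median(Z[m]).round(1))
E
python3 w.py w1; python3 go.py 562 -175.5 200 -15.8
```

```text
tcp [570.3 196.3 199.5] [-180.     0.   -10.5]
rack@8 [575.6 220.8 247.3  93.2  79.6] 
shift [0.0559 0.3622 0.0007] roll 4.9 t 1.15
```

View pics/w1.png

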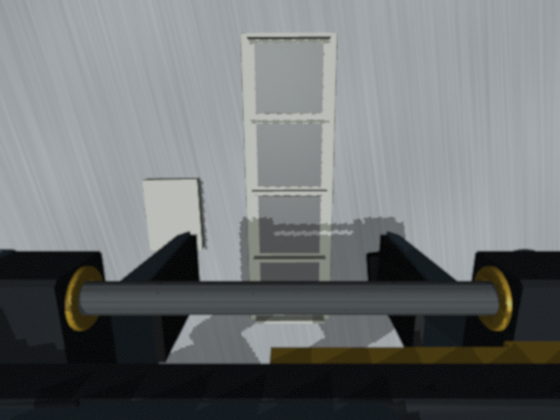

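The wrist view shows the white rack from its +y end (row 35) down to the TCP, which is at about row 193. Below row 245 the gripper hides the view. I'll hover near the right end of the wooden rack to see all four objects at once.

```bash
python3 -m pendant '[{"xyz":[0.0075,0.054,0],"roll":1,"jaw":0},{"xyz":[0.015,0.108,0],"roll":2,"jaw":0},{"xyz":[0.022,0.162,0],"roll":3,"jaw":0},{"xyz":[0.03,0.216,0],"roll":4,"jaw":0},{"xyz":[0.037,0.27,0],"roll":5,"jaw":0},{"xyz":[0.045,0.324,0],"roll":5,"jaw":0},{"xyz":[0.05,0.378,0],"roll":5,"jaw":0},{"xyz":[0.054,0.425,0],"roll":5,"jaw":0}]'
python3 w.py w2
```

```text
time_s: 2.15
ee_pos: [547.0, -231.7, 199.5]
ee_rot: [-180.0, 0.0, -15.2]
force: [0.0, 0.5, 0.1]
gripper_width: 91.4
tcp [ 547.  -231.7  199.5] [-180.     0.   -15.2]
rack@8 [ 559.5 -191.3  267.9   89.5   74.5] edge
tall 1667 [292.  11.] rect [591.8 -80.7  18.9  60.9  74.3] z 42.0
tall 1052 [289.  87.] rect [ 572.  -139.2   27.8   27.2   74.3] z 75.3
tall 2154 [294. 243.] rect [ 539.7 -277.3   51.4   51.5   34.4] z 46.1
mid 181 [294.  24.] rect [590.8 -86.3   3.8  58.5  78.7] z 28.4
mid 1160 [289.  94.] rect [ 572.  -138.9   42.    42.    69.8] z 26.8
mid 1637 [291. 169.] rect [ 555.5 -207.9   52.8   52.9   30. ] z 29.8
mid 202 [294. 222.] rect [ 545.  -265.1   27.4   54.9   67.9] z 30.0
```

View pics/w2.png

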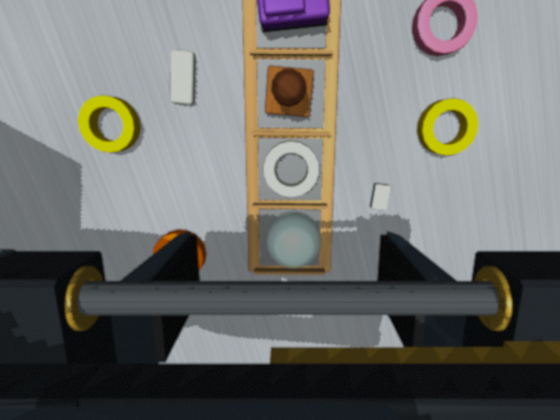

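The wrist and top views agree to within 2 mm. The order is confirmed, and the look-alike rings sit outside the racks. Picking the stapler first.

```bash
python3 go.py 592.5 -73.5 16 -10
```

```text
shift [ 0.0011 -0.171   0.1825] roll -5.3 t 2.2
```

```bash
python3 -m pendant '[{"xyz":[0,-0.05,0],"roll":-2,"jaw":0},{"xyz":[0.001,-0.105,0],"roll":-4,"jaw":0},{"xyz":[0.001,-0.155,0.01],"roll":-5.3,"jaw":0},{"xyz":[0.001,-0.171,0.05],"roll":-5.3,"jaw":0},{"xyz":[0.001,-0.171,0.1],"roll":-5.3,"jaw":0},{"xyz":[0.001,-0.171,0.14],"roll":-5.3,"jaw":0},{"xyz":[0.001,-0.171,0.17],"roll":-5.3,"jaw":0},{"xyz":[0.001,-0.171,0.1825],"roll":-5.3,"jaw":0}]' 20
python3 -m pendant '[{"xyz":[0,0,0],"roll":0,"jaw":0.2},{"xyz":[0,0,0],"roll":0,"jaw":0.3},{"xyz":[0,0,0],"roll":0,"jaw":1},{"xyz":[0,0,0],"roll":0,"jaw":1},{"xyz":[0,0,0],"roll":0,"jaw":1},{"xyz":[0,0,0],"roll":0,"jaw":1},{"xyz":[0,0,0],"roll":0,"jaw":1},{"xyz":[0,0,0],"roll":0,"jaw":1}]' 20
```

```text
time_s: 3.2
ee_pos: [591.8, -64.6, 15.4]
ee_rot: [180.0, 0.2, -9.8]
force: [0.7, 0.4, 0.5]
gripper_width: 91.4
time_s: 4.2
ee_pos: [594.2, -65.3, 18.7]
ee_rot: [-180.0, -0.1, -9.9]
force: [-0.1, -1.1, 7.3]
gripper_width: 60.0
```

The grasp is about 8 mm off in y, because I measured the pose before the arm had settled. I'll open, check the settled state and re-centre.

```bash
python3 -m pendant '[{"xyz":[0,0,0],"roll":0,"jaw":0.2},{"xyz":[0,0,0],"roll":0,"jaw":0.2},{"xyz":[0,0,0],"roll":0,"jaw":0.2},{"xyz":[0,0,0],"roll":0,"jaw":0.2},{"xyz":[0,0,0],"roll":0,"jaw":0.2},{"xyz":[0,0,0],"roll":0,"jaw":0.2},{"xyz":[0,0,0],"roll":0,"jaw":0.2},{"xyz":[0,0,0],"roll":0,"jaw":0.2}]'
python3 go.py 592.5 -73.5 16 -10
cat > t.py <<'E'
# top look: objects and racks with height map
import sys
from m import *
p,D=env.grab_frame("top");K,T=pose("top");cv2.imwrite(f"pics/{sys.argv[1]}.png",p)
C=cloud(K,T,cv2.medianBlur(D,5));Z=C[...,2]
roi=np.zeros(Z.shape,bool);roi[150:262,90:480]=1
for lo,hi,k in((33.5,100,"tall"),(23.5,33,"mid")):
    for m in comps((Z>lo)&(Z<hi)&roi):print(k,m.sum(),np.argwhere(m).mean(0).round(0)[::-1],"rect",rect(C[m]),"z",np.median(Z[m]).round(1))
E

```

```text
time_s: 5.2
ee_pos: [593.2, -65.2, 17.5]
ee_rot: [-180.0, -0.0, -9.9]
force: [-0.0, 0.2, -0.1]
gripper_width: 73.2
shift [0.0007 0.0083 0.0014] roll 0.1 t 5.2
```

```bash
python3 -m pendant '[{"xyz":[0,0.004,0],"roll":0,"jaw":0.2},{"xyz":[0,0.0085,0.002],"roll":0,"jaw":0.2},{"xyz":[0,0.0085,0.002],"roll":0,"jaw":0.2},{"xyz":[0,0.0085,0.002],"roll":0,"jaw":1},{"xyz":[0,0.0085,0.002],"roll":0,"jaw":1},{"xyz":[0,0.0085,0.002],"roll":0,"jaw":1},{"xyz":[0,0.0085,0.002],"roll":0,"jaw":1},{"xyz":[0,0.0085,0.002],"roll":0,"jaw":1}]' 20
python3 -m pendant '[{"xyz":[0,0,-0.01],"roll":0,"jaw":1},{"xyz":[0,0,-0.03],"roll":0,"jaw":1},{"xyz":[0,0,-0.06],"roll":0,"jaw":1},{"xyz":[0,0,-0.085],"roll":0,"jaw":1},{"xyz":[0,0,-0.1],"roll":0,"jaw":1},{"xyz":[0,0,-0.1],"roll":0,"jaw":1},{"xyz":[0,0,-0.1],"roll":0,"jaw":1},{"xyz":[0,0,-0.1],"roll":0,"jaw":1}]'
python3 go.py 551.7 91 110 -10.2
```

```text
time_s: 6.2
ee_pos: [591.8, -73.5, 15.5]
ee_rot: [-180.0, -0.0, -9.8]
force: [0.2, -0.3, 0.1]
gripper_width: 59.7
time_s: 7.2
ee_pos: [591.1, -73.5, 114.2]
ee_rot: [-180.0, 0.1, -9.8]
force: [0.0, 0.1, -0.8]
gripper_width: 60.0
shift [-0.0669 -0.1553  0.0044] roll 0.4 t 7.2
```

```bash
python3 -m pendant '[{"xyz":[-0.006,-0.013,0],"roll":0,"jaw":1},{"xyz":[-0.018,-0.043,0],"roll":0,"jaw":1},{"xyz":[-0.033,-0.077,0],"roll":0,"jaw":1},{"xyz":[-0.048,-0.111,0],"roll":0.4,"jaw":1},{"xyz":[-0.061,-0.141,0],"roll":0.4,"jaw":1},{"xyz":[-0.0675,-0.155,0],"roll":0.4,"jaw":1},{"xyz":[-0.0675,-0.155,0],"roll":0.4,"jaw":1},{"xyz":[-0.0675,-0.155,0],"roll":0.4,"jaw":1}]'
python3 go.py 551 91 16 -10.2; python3 w.py w3
```

```text
time_s: 8.2
ee_pos: [552.0, 90.0, 115.4]
ee_rot: [180.0, -0.0, -10.3]
force: [1.0, 0.5, -1.0]
gripper_width: 60.0
shift [-0.0012 -0.0009  0.0994] roll -0.1 t 8.2
tcp [552.   90.  115.4] [180.   -0.  -10.3]
rack@8 [563.2 155.7 169.3  91.   79.7] edge
rack@8 [447.8 194.8  76.9  60.3  80.2]
```

View pics/w3.png

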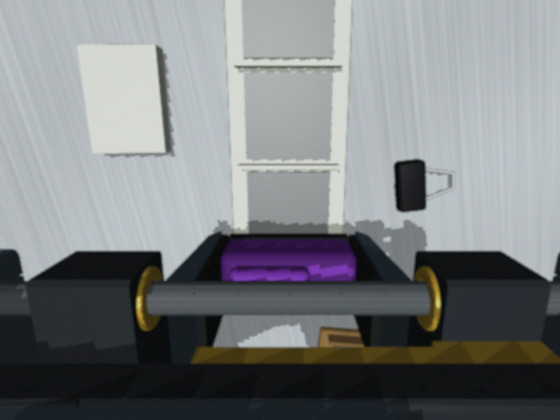

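```bash
python3 -m pendant '[{"xyz":[-0.001,-0.001,0.02],"roll":0,"jaw":1},{"xyz":[-0.001,-0.001,0.05],"roll":0,"jaw":1},{"xyz":[-0.001,-0.001,0.075],"roll":0,"jaw":1},{"xyz":[-0.001,-0.001,0.09],"roll":0,"jaw":1},{"xyz":[-0.001,-0.001,0.096],"roll":0,"jaw":1},{"xyz":[-0.001,-0.001,0.099],"roll":0,"jaw":1},{"xyz":[-0.001,-0.001,0.099],"roll":0,"jaw":1},{"xyz":[-0.001,-0.001,0.099],"roll":0,"jaw":1}]'
python3 -m pendant '[{"xyz":[0,0,0],"roll":0,"jaw":1},{"xyz":[0,0,0],"roll":0,"jaw":0.2},{"xyz":[0,0,0],"roll":0,"jaw":0},{"xyz":[0,0,0],"roll":0,"jaw":0},{"xyz":[0,0,-0.03],"roll":0,"jaw":0},{"xyz":[0,0,-0.07],"roll":0,"jaw":0},{"xyz":[0,0,-0.12],"roll":0,"jaw":0},{"xyz":[0,0,-0.17],"roll":0,"jaw":0}]'
```

```text
time_s: 9.25
ee_pos: [551.5, 92.0, 17.1]
ee_rot: [-180.0, -0.1, -10.2]
force: [0.3, 0.2, -1.3]
gripper_width: 59.9
time_s: 10.25
ee_pos: [550.7, 91.8, 187.9]
ee_rot: [-180.0, 0.0, -10.2]
force: [0.6, 0.4, -0.4]
gripper_width: 91.1
```

```bash
python3 go.py 571.3 -138.6 150 -20.8
```

```text
shift [0.0613 0.2231 0.0379] roll 10.6 t 10.25
```

```bash
python3 -m pendant '[{"xyz":[0.01,0.035,0],"roll":2,"jaw":0},{"xyz":[0.022,0.08,0],"roll":4,"jaw":0},{"xyz":[0.036,0.13,0],"roll":6,"jaw":0},{"xyz":[0.049,0.18,0.01],"roll":8,"jaw":0},{"xyz":[0.058,0.21,0.025],"roll":10.6,"jaw":0},{"xyz":[0.061,0.223,0.037],"roll":10.6,"jaw":0},{"xyz":[0.061,0.223,0.037],"roll":10.6,"jaw":0},{"xyz":[0.061,0.223,0.037],"roll":10.6,"jaw":0}]'
python3 t.py t1; python3 go.py 571.3 -138.6 14 -20.8;python3 - <<'E'
import cv2
p=cv2.imread("pics/t1.png");cv2.imwrite("pics/t1c.png",cv2.resize(p[150:260,90:350],None,fx=3,fy=3,interpolation=2))
E
```

```text
time_s: 11.25
ee_pos: [571.5, -137.2, 149.8]
ee_rot: [-180.0, -0.0, -20.8]
force: [0.7, 0.6, 0.3]
gripper_width: 91.2
tall 505 [239. 211.] rect [549.6  93.   28.5  59.8  79.5] z 42.5
tall 643 [443. 218.] rect [ 537.2 -274.5   45.2   51.3   87.9] z 45.8
shift [0.     0.0015 0.1361] roll 0.0 t 11.3
```

View pics/t1c.png

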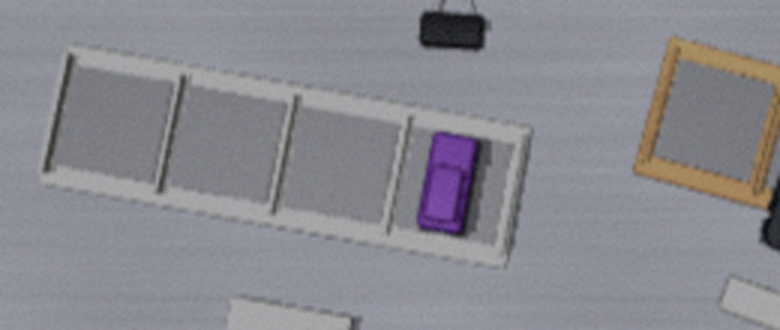

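The stapler is upright in the rightmost bay. The top camera puts it at (549.6, 93.0) and the pad centre at (550.2, 91.5), so it is about 1.5 mm off. Now the stamp.

```bash
python3 -m pendant '[{"xyz":[0.001,0.002,0.03],"roll":0,"jaw":0},{"xyz":[0.001,0.002,0.07],"roll":0,"jaw":0},{"xyz":[0.001,0.002,0.105],"roll":0,"jaw":0},{"xyz":[0.001,0.002,0.125],"roll":0,"jaw":0},{"xyz":[0.001,0.002,0.133],"roll":0,"jaw":0},{"xyz":[0.001,0.002,0.135],"roll":0,"jaw":0},{"xyz":[0.001,0.002,0.135],"roll":0,"jaw":0},{"xyz":[0.001,0.002,0.135],"roll":0,"jaw":0}]'
python3 go.py 572.1 -139.1 14.5 -20.8
```

```text
time_s: 12.3
ee_pos: [572.2, -140.7, 15.4]
ee_rot: [-180.0, -0.1, -20.8]
force: [-0.8, -0.7, -0.5]
gripper_width: 91.5
shift [-0.0007 -0.0015  0.0009] roll -0.0 t 12.3
```

```bash
python3 -m pendant '[{"xyz":[0,-0.001,0.001],"roll":0,"jaw":0.4},{"xyz":[0,-0.001,0.001],"roll":0,"jaw":0.4},{"xyz":[0,-0.001,0.001],"roll":0,"jaw":1},{"xyz":[0,-0.001,0.001],"roll":0,"jaw":1},{"xyz":[0,-0.001,0.001],"roll":0,"jaw":1},{"xyz":[0,-0.001,0.001],"roll":0,"jaw":1},{"xyz":[0,-0.001,0.001],"roll":0,"jaw":1},{"xyz":[0,-0.001,0.001],"roll":0,"jaw":1}]' 20
python3 -m pendant '[{"xyz":[0,0,-0.01],"roll":0,"jaw":1},{"xyz":[0,0,-0.03],"roll":0,"jaw":1},{"xyz":[0,0,-0.06],"roll":0,"jaw":1},{"xyz":[0,0,-0.085],"roll":0,"jaw":1},{"xyz":[0,0,-0.1],"roll":0,"jaw":1},{"xyz":[0,0,-0.1],"roll":0,"jaw":1},{"xyz":[0,0,-0.1],"roll":0,"jaw":1},{"xyz":[0,0,-0.1],"roll":0,"jaw":1}]'
python3 go.py 564.6 161.4 114 -10.2
```

```text
time_s: 13.3
ee_pos: [571.9, -139.7, 13.4]
ee_rot: [-180.0, -0.0, -20.8]
force: [0.7, -0.1, -0.4]
gripper_width: 41.8
time_s: 14.3
ee_pos: [571.2, -139.5, 112.3]
ee_rot: [180.0, 0.1, -20.9]
force: [0.4, -0.2, -0.5]
gripper_width: 41.9
shift [-0.1133 -0.2789 -0.0015] roll -10.7 t 14.3
```

```bash
python3 -m pendant '[{"xyz":[-0.007,-0.018,0],"roll":-1,"jaw":1},{"xyz":[-0.022,-0.055,0],"roll":-3,"jaw":1},{"xyz":[-0.043,-0.105,0],"roll":-5,"jaw":1},{"xyz":[-0.064,-0.157,0],"roll":-7,"jaw":1},{"xyz":[-0.085,-0.208,0],"roll":-9,"jaw":1},{"xyz":[-0.102,-0.25,0],"roll":-10.6,"jaw":1},{"xyz":[-0.11,-0.271,0],"roll":-10.6,"jaw":1},{"xyz":[-0.113,-0.279,0],"roll":-10.6,"jaw":1}]'
python3 go.py 564.6 161.4 15 -10.2
```

```text
time_s: 15.3
ee_pos: [564.7, 163.4, 113.1]
ee_rot: [180.0, 0.1, -10.1]
force: [0.2, -0.7, -1.6]
gripper_width: 42.0
shift [0.0003 0.002  0.0981] roll 0.1 t 15.3
```

```bash
python3 -m pendant '[{"xyz":[0,0.001,0.02],"roll":0,"jaw":1},{"xyz":[0,0.001,0.05],"roll":0,"jaw":1},{"xyz":[0,0.001,0.075],"roll":0,"jaw":1},{"xyz":[0,0.001,0.088],"roll":0,"jaw":1},{"xyz":[0,0.001,0.094],"roll":0,"jaw":1},{"xyz":[0,0.001,0.095],"roll":0,"jaw":1},{"xyz":[0,0.001,0.095],"roll":0,"jaw":1},{"xyz":[0,0.001,0.095],"roll":0,"jaw":1}]'
python3 go.py 564.6 161.4 14.3 -10.2
```

```text
time_s: 16.3
ee_pos: [565.9, 160.4, 19.2]
ee_rot: [-180.0, -0.1, -10.2]
force: [-0.6, 0.1, -0.9]
gripper_width: 42.1
shift [-0.0015 -0.0008  0.0049] roll -0.0 t 16.3
```

```bash
python3 -m pendant '[{"xyz":[-0.001,-0.001,0.002],"roll":0,"jaw":1},{"xyz":[-0.001,-0.001,0.004],"roll":0,"jaw":1},{"xyz":[-0.001,-0.001,0.005],"roll":0,"jaw":1},{"xyz":[-0.001,-0.001,0.005],"roll":0,"jaw":1},{"xyz":[-0.001,-0.001,0.005],"roll":0,"jaw":1},{"xyz":[-0.001,-0.001,0.005],"roll":0,"jaw":1},{"xyz":[-0.001,-0.001,0.005],"roll":0,"jaw":1},{"xyz":[-0.001,-0.001,0.005],"roll":0,"jaw":1}]'
python3 -m pendant '[{"xyz":[0,0,0],"roll":0,"jaw":0.5},{"xyz":[0,0,0],"roll":0,"jaw":0.2},{"xyz":[0,0,0],"roll":0,"jaw":0},{"xyz":[0,0,0],"roll":0,"jaw":0},{"xyz":[0,0,-0.03],"roll":0,"jaw":0},{"xyz":[0,0,-0.07],"roll":0,"jaw":0},{"xyz":[0,0,-0.11],"roll":0,"jaw":0},{"xyz":[0,0,-0.15],"roll":0,"jaw":0}]'
python3 go.py 555.8 -208 130 -16
```

```text
time_s: 17.3
ee_pos: [564.6, 161.4, 13.4]
ee_rot: [-180.0, -0.0, -10.2]
force: [-0.0, 0.6, -1.2]
gripper_width: 41.8
time_s: 18.3
ee_pos: [564.4, 161.3, 164.8]
ee_rot: [-180.0, -0.0, -10.2]
force: [-0.0, -0.3, -0.2]
gripper_width: 91.0
shift [0.0572 0.365  0.0348] roll 5.8 t 18.3
```

```bash
python3 -m pendant '[{"xyz":[0.005,0.03,0],"roll":1,"jaw":0},{"xyz":[0.013,0.085,0],"roll":2,"jaw":0},{"xyz":[0.022,0.14,0],"roll":3,"jaw":0},{"xyz":[0.031,0.2,0.01],"roll":4,"jaw":0},{"xyz":[0.041,0.26,0.02],"roll":5,"jaw":0},{"xyz":[0.05,0.315,0.03],"roll":5.8,"jaw":0},{"xyz":[0.055,0.35,0.035],"roll":5.8,"jaw":0},{"xyz":[0.057,0.365,0.035],"roll":5.8,"jaw":0}]'
python3 t.py t2; python3 go.py 555.8 -208 14 -16
```

```text
time_s: 19.3
ee_pos: [555.2, -209.5, 127.9]
ee_rot: [-180.0, 0.1, -16.2]
force: [0.5, 0.8, -1.0]
gripper_width: 91.3
tall 221 [199. 202.] rect [562.7 161.6  25.9  27.2  89.3] z 73.6
tall 504 [239. 211.] rect [549.6  93.2  28.6  60.1  79.6] z 42.1
mid 282 [204. 206.] rect [562.8 162.4  41.8  41.7  80.5] z 26.5
mid 268 [397. 207.] rect [ 556.4 -197.1   31.6   57.6   73.2] z 29.2
shift [-0.0004 -0.0024  0.1143] roll -0.2 t 19.35
```

The stamp reads (562.8, 162.4) against a bay centre of (562.9, 162.4), and it is upright. Tape next.

```bash
python3 -m pendant '[{"xyz":[0,-0.001,0.03],"roll":0,"jaw":0},{"xyz":[0,-0.001,0.06],"roll":0,"jaw":0},{"xyz":[0,-0.001,0.09],"roll":0,"jaw":0},{"xyz":[0,-0.001,0.105],"roll":0,"jaw":0},{"xyz":[0,-0.001,0.111],"roll":0,"jaw":0},{"xyz":[0,-0.001,0.112],"roll":0,"jaw":0},{"xyz":[0,-0.001,0.112],"roll":0,"jaw":0},{"xyz":[0,-0.001,0.112],"roll":0,"jaw":0}]'
python3 go.py 555.8 -208 14 -16
```

```text
time_s: 20.35
ee_pos: [556.6, -207.2, 17.3]
ee_rot: [180.0, -0.1, -16.1]
force: [-0.3, -0.3, 0.7]
gripper_width: 91.1
shift [-0.0005  0.001   0.0032] roll -0.1 t 20.35
```

```bash
python3 -m pendant '[{"xyz":[-0.0005,0.001,0.003],"roll":0,"jaw":0.25},{"xyz":[-0.0005,0.001,0.003],"roll":0,"jaw":0.25},{"xyz":[-0.0005,0.001,0.003],"roll":0,"jaw":1},{"xyz":[-0.0005,0.001,0.003],"roll":0,"jaw":1},{"xyz":[-0.0005,0.001,0.003],"roll":0,"jaw":1},{"xyz":[-0.0005,0.001,0.003],"roll":0,"jaw":1},{"xyz":[-0.0005,0.001,0.003],"roll":0,"jaw":1},{"xyz":[-0.0005,0.001,0.003],"roll":0,"jaw":1}]' 20
python3 -m pendant '[{"xyz":[0,0,-0.01],"roll":0,"jaw":1},{"xyz":[0,0,-0.03],"roll":0,"jaw":1},{"xyz":[0,0,-0.06],"roll":0,"jaw":1},{"xyz":[0,0,-0.085],"roll":0,"jaw":1},{"xyz":[0,0,-0.1],"roll":0,"jaw":1},{"xyz":[0,0,-0.1],"roll":0,"jaw":1},{"xyz":[0,0,-0.1],"roll":0,"jaw":1},{"xyz":[0,0,-0.1],"roll":0,"jaw":1}]'
python3 go.py 577.4 232.2 112 -10.2
```

```text
time_s: 21.35
ee_pos: [555.3, -207.8, 13.4]
ee_rot: [-180.0, -0.0, -16.0]
force: [0.1, -0.5, -0.5]
gripper_width: 53.4
time_s: 22.35
ee_pos: [554.6, -207.5, 112.2]
ee_rot: [-180.0, 0.1, -16.0]
force: [-0.9, -0.4, -1.1]
gripper_width: 53.1
shift [-0.0997 -0.4289  0.0006] roll -5.8 t 22.35
```

```bash
python3 -m pendant '[{"xyz":[-0.005,-0.02,0],"roll":-1,"jaw":1},{"xyz":[-0.016,-0.065,0],"roll":-2,"jaw":1},{"xyz":[-0.028,-0.12,0],"roll":-3,"jaw":1},{"xyz":[-0.04,-0.175,0],"roll":-4,"jaw":1},{"xyz":[-0.053,-0.23,0],"roll":-5,"jaw":1},{"xyz":[-0.066,-0.285,0],"roll":-5.8,"jaw":1},{"xyz":[-0.079,-0.34,0],"roll":-5.8,"jaw":1},{"xyz":[-0.089,-0.385,0],"roll":-5.8,"jaw":1}]'
python3 -m pendant '[{"xyz":[-0.008,-0.03,0],"roll":0,"jaw":1},{"xyz":[-0.0105,-0.043,0.01],"roll":0,"jaw":1},{"xyz":[-0.0105,-0.043,0.03],"roll":0,"jaw":1},{"xyz":[-0.0105,-0.043,0.055],"roll":0,"jaw":1},{"xyz":[-0.0105,-0.043,0.075],"roll":0,"jaw":1},{"xyz":[-0.0105,-0.043,0.085],"roll":0,"jaw":1},{"xyz":[-0.0105,-0.043,0.09],"roll":0,"jaw":1},{"xyz":[-0.0105,-0.043,0.09],"roll":0,"jaw":1}]'
python3 go.py 577.4 232.2 14 -10.2
```

```text
time_s: 23.35
ee_pos: [575.0, 190.2, 113.1]
ee_rot: [-180.0, 0.1, -10.1]
force: [0.2, -0.2, 0.5]
gripper_width: 53.1
time_s: 24.35
ee_pos: [573.6, 230.9, 23.5]
ee_rot: [-180.0, -0.0, -10.3]
force: [0.0, 0.6, -0.8]
gripper_width: 53.3
shift [ 0.0035 -0.0019  0.0095] roll -0.1 t 24.35
```

```bash
python3 -m pendant '[{"xyz":[0.0035,-0.002,0.002],"roll":0,"jaw":1},{"xyz":[0.0035,-0.002,0.005],"roll":0,"jaw":1},{"xyz":[0.0035,-0.002,0.007],"roll":0,"jaw":1},{"xyz":[0.0035,-0.002,0.009],"roll":0,"jaw":1},{"xyz":[0.0035,-0.002,0.0095],"roll":0,"jaw":1},{"xyz":[0.0035,-0.002,0.0095],"roll":0,"jaw":1},{"xyz":[0.0035,-0.002,0.0095],"roll":0,"jaw":1},{"xyz":[0.0035,-0.002,0.0095],"roll":0,"jaw":1}]'
python3 -m pendant '[{"xyz":[0,0,0],"roll":0,"jaw":0.3},{"xyz":[0,0,0],"roll":0,"jaw":0.2},{"xyz":[0,0,0],"roll":0,"jaw":0},{"xyz":[0,0,0],"roll":0,"jaw":0},{"xyz":[0,0,-0.03],"roll":0,"jaw":0},{"xyz":[0,0,-0.07],"roll":0,"jaw":0},{"xyz":[0,0,-0.11],"roll":0,"jaw":0},{"xyz":[0,0,-0.13],"roll":0,"jaw":0}]'
python3 go.py 539.3 -278 120 -15.8
```

```text
time_s: 25.35
ee_pos: [577.3, 232.4, 14.0]
ee_rot: [-180.0, -0.0, -10.2]
force: [0.2, 0.4, 0.2]
gripper_width: 53.5
time_s: 26.35
ee_pos: [578.3, 232.7, 146.7]
ee_rot: [-179.9, -0.2, -10.3]
force: [-0.1, -0.1, -0.8]
gripper_width: 91.5
shift [0.0524 0.5096 0.0257] roll 5.5 t 26.35
```

```bash
python3 -m pendant '[{"xyz":[0.003,0.03,0],"roll":1,"jaw":0},{"xyz":[0.009,0.088,0],"roll":2,"jaw":0},{"xyz":[0.015,0.147,0],"roll":3,"jaw":0},{"xyz":[0.021,0.206,0],"roll":4,"jaw":0},{"xyz":[0.027,0.265,0],"roll":5,"jaw":0},{"xyz":[0.033,0.324,0],"roll":5.5,"jaw":0},{"xyz":[0.04,0.383,0],"roll":5.5,"jaw":0},{"xyz":[0.046,0.442,0],"roll":5.5,"jaw":0}]'
python3 -m pendant '[{"xyz":[0,0.045,0],"roll":0,"jaw":0},{"xyz":[0,0.068,0.01],"roll":0,"jaw":0},{"xyz":[0,0.068,0.02],"roll":0,"jaw":0},{"xyz":[0,0.068,0.02],"roll":0,"jaw":0},{"xyz":[0,0.068,0.02],"roll":0,"jaw":0},{"xyz":[0,0.068,0.02],"roll":0,"jaw":0},{"xyz":[0,0.068,0.02],"roll":0,"jaw":0},{"xyz":[0,0.068,0.02],"roll":0,"jaw":0}]'
python3 t.py t3; python3 go.py 539.3 -278 15 -15.8; python3 w.py w4
```

```text
time_s: 27.35
ee_pos: [543.7, -212.7, 144.1]
ee_rot: [-180.0, -0.0, -15.8]
force: [0.3, -0.5, -0.1]
gripper_width: 91.1
time_s: 28.35
ee_pos: [525.7, -276.0, 124.1]
ee_rot: [-180.0, -0.0, -15.7]
force: [-0.1, 0.2, -0.2]
gripper_width: 91.0
tall 221 [199. 202.] rect [5.626e+02 1.618e+02 2.760e+01 2.630e+01 1.000e-01] z 73.6
tall 502 [239. 211.] rect [549.7  93.   28.2  60.   79.7] z 42.6
tall 621 [442. 217.] rect [ 539.1 -273.5   43.6   51.5   74.4] z 45.6
mid 459 [164. 197.] rect [5.758e+02 2.330e+02 5.210e+01 5.310e+01 5.000e-01] z 29.2
mid 259 [205. 207.] rect [562.8 162.8  42.   41.6  79.5] z 26.8
shift [ 0.0137 -0.0019  0.1091] roll 0.1 t 28.4
tcp [ 525.6 -276.1  124.1] [-180.    -0.   -15.7]
rack@8 [ 549.9 -225.   196.3   89.4   74.5] edge
tall 3779 [307. 214.] rect [ 539.2 -277.2   51.7   51.1   32.9] z 46.1
mid 260 [302. 186.] rect [ 540.3 -262.3   24.4   54.6   86.3] z 30.3
```

View pics/w4.png

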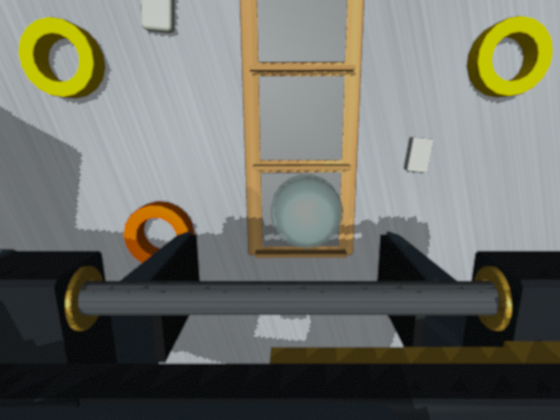

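The tape reads (575.8, 233.0) against (575.7, 233.2). The wrist view puts the dome at (539.2, -277.2), pixel (307,212), and the orange ring is clear of the fingers' path.

```bash
python3 -m pendant '[{"xyz":[0.007,-0.001,0.01],"roll":0,"jaw":0},{"xyz":[0.0135,-0.002,0.03],"roll":0,"jaw":0},{"xyz":[0.0135,-0.002,0.06],"roll":0,"jaw":0},{"xyz":[0.0135,-0.002,0.085],"roll":0,"jaw":0},{"xyz":[0.0135,-0.002,0.1],"roll":0,"jaw":0},{"xyz":[0.0135,-0.002,0.107],"roll":0,"jaw":0},{"xyz":[0.0135,-0.002,0.109],"roll":0,"jaw":0},{"xyz":[0.0135,-0.002,0.109],"roll":0,"jaw":0}]'
python3 go.py 539.3 -277.4 14 -15.8
```

```text
time_s: 29.45
ee_pos: [539.5, -278.2, 15.5]
ee_rot: [180.0, -0.1, -15.8]
force: [-0.5, -0.1, 0.5]
gripper_width: 91.4
shift [-0.0004 -0.0008  0.0015] roll 0.0 t 29.45
```

```bash
python3 -m pendant '[{"xyz":[0,-0.0005,0.0015],"roll":0,"jaw":0.25},{"xyz":[0,-0.0005,0.0015],"roll":0,"jaw":0.25},{"xyz":[0,-0.0005,0.0015],"roll":0,"jaw":1},{"xyz":[0,-0.0005,0.0015],"roll":0,"jaw":1},{"xyz":[0,-0.0005,0.0015],"roll":0,"jaw":1},{"xyz":[0,-0.0005,0.0015],"roll":0,"jaw":1},{"xyz":[0,-0.0005,0.0015],"roll":0,"jaw":1},{"xyz":[0,-0.0005,0.0015],"roll":0,"jaw":1}]' 30
python3 -m pendant '[{"xyz":[0,0,-0.01],"roll":0,"jaw":1},{"xyz":[0,0,-0.025],"roll":0,"jaw":1},{"xyz":[0,0,-0.05],"roll":0,"jaw":1},{"xyz":[0,0,-0.075],"roll":0,"jaw":1},{"xyz":[0,0,-0.095],"roll":0,"jaw":1},{"xyz":[0,0,-0.1],"roll":0,"jaw":1},{"xyz":[0,0,-0.1],"roll":0,"jaw":1},{"xyz":[0,0,-0.1],"roll":0,"jaw":1}]'
python3 go.py 590.1 303.1 112 -10.2
```

```text
time_s: 30.45
ee_pos: [539.3, -277.5, 13.6]
ee_rot: [-180.0, -0.0, -15.7]
force: [-0.1, -0.3, 1.7]
gripper_width: 55.4
time_s: 31.45
ee_pos: [538.5, -277.2, 112.5]
ee_rot: [-180.0, 0.1, -15.7]
force: [0.4, 0.4, -1.2]
gripper_width: 55.1
shift [-0.1079 -0.5725  0.001 ] roll -5.5 t 31.45
```

```bash
python3 -m pendant '[{"xyz":[-0.003,-0.015,0],"roll":-1,"jaw":1},{"xyz":[-0.009,-0.05,0],"roll":-2,"jaw":1},{"xyz":[-0.018,-0.095,0],"roll":-3,"jaw":1},{"xyz":[-0.027,-0.143,0],"roll":-4,"jaw":1},{"xyz":[-0.036,-0.191,0],"roll":-5,"jaw":1},{"xyz":[-0.045,-0.239,0],"roll":-5.5,"jaw":1},{"xyz":[-0.054,-0.287,0],"roll":-5.5,"jaw":1},{"xyz":[-0.063,-0.335,0],"roll":-5.5,"jaw":1}]'
python3 go.py 590.1 303.1 112 -10.2
```

```text
time_s: 32.45
ee_pos: [568.7, 64.5, 113.0]
ee_rot: [-180.0, 0.1, -10.2]
force: [0.6, -0.6, -1.9]
gripper_width: 55.1
shift [-0.0211 -0.2386  0.0011] roll 0.0 t 32.45
```

```bash
python3 -m pendant '[{"xyz":[-0.004,-0.045,0],"roll":0,"jaw":1},{"xyz":[-0.008,-0.09,0],"roll":0,"jaw":1},{"xyz":[-0.012,-0.135,0],"roll":0,"jaw":1},{"xyz":[-0.016,-0.178,0],"roll":0,"jaw":1},{"xyz":[-0.019,-0.213,0],"roll":0,"jaw":1},{"xyz":[-0.021,-0.232,0],"roll":0,"jaw":1},{"xyz":[-0.021,-0.238,0],"roll":0,"jaw":1},{"xyz":[-0.021,-0.238,0],"roll":0,"jaw":1}]'
python3 -m pendant '[{"xyz":[0,0,0.01],"roll":0,"jaw":1},{"xyz":[0,0,0.03],"roll":0,"jaw":1},{"xyz":[0,0,0.055],"roll":0,"jaw":1},{"xyz":[0,0,0.075],"roll":0,"jaw":1},{"xyz":[0,0,0.086],"roll":0,"jaw":1},{"xyz":[0,0,0.09],"roll":0,"jaw":1},{"xyz":[0,0,0.09],"roll":0,"jaw":1},{"xyz":[0,0,0.09],"roll":0,"jaw":1}]'
python3 go.py 590.1 303.1 14 -10.2
```

```text
time_s: 33.45
ee_pos: [590.9, 299.4, 113.2]
ee_rot: [180.0, 0.0, -10.2]
force: [-0.7, 0.1, -2.0]
gripper_width: 54.7
time_s: 34.45
ee_pos: [591.6, 300.2, 24.3]
ee_rot: [-179.9, -0.1, -10.3]
force: [0.6, 0.1, -1.0]
gripper_width: 55.0
shift [-0.0021 -0.0026  0.0103] roll -0.1 t 34.45
```

```bash
python3 -m pendant '[{"xyz":[-0.002,-0.0026,0.002],"roll":0,"jaw":1},{"xyz":[-0.002,-0.0026,0.004],"roll":0,"jaw":1},{"xyz":[-0.002,-0.0026,0.006],"roll":0,"jaw":1},{"xyz":[-0.002,-0.0026,0.008],"roll":0,"jaw":1},{"xyz":[-0.002,-0.0026,0.009],"roll":0,"jaw":1},{"xyz":[-0.002,-0.0026,0.01],"roll":0,"jaw":1},{"xyz":[-0.002,-0.0026,0.01],"roll":0,"jaw":1},{"xyz":[-0.002,-0.0026,0.01],"roll":0,"jaw":1}]'
python3 -m pendant '[{"xyz":[0,0,0],"roll":0,"jaw":0.3},{"xyz":[0,0,0],"roll":0,"jaw":0.2},{"xyz":[0,0,0],"roll":0,"jaw":0},{"xyz":[0,0,0],"roll":0,"jaw":0},{"xyz":[0,0,-0.03],"roll":0,"jaw":0},{"xyz":[0,0,-0.07],"roll":0,"jaw":0},{"xyz":[0,0,-0.12],"roll":0,"jaw":0},{"xyz":[0,0,-0.17],"roll":0,"jaw":0}]'
python3 -m pendant '[{"xyz":[0,0.06,0],"roll":0,"jaw":0},{"xyz":[0,0.12,0],"roll":0,"jaw":0},{"xyz":[0,0.18,0],"roll":0,"jaw":0},{"xyz":[0,0.24,0],"roll":0,"jaw":0},{"xyz":[0,0.30,0],"roll":0,"jaw":0},{"xyz":[0,0.36,0],"roll":0,"jaw":0},{"xyz":[0,0.41,0],"roll":0,"jaw":0},{"xyz":[0,0.43,0],"roll":0,"jaw":0}]'
python3 - <<'E'
from m import *
p,D=env.grab_frame("top");K,T=pose("top");np.save("pics/t4.npy",D)
cv2.imwrite("pics/t4c.png",cv2.resize(p[150:260,90:350],None,fx=3,fy=3,interpolation=2))
C=cloud(K,T,cv2.medianBlur(D,5));Z=C[...,2]
roi=np.zeros(Z.shape,bool);roi[150:245,90:275]=1
for lo,hi,k in((33.5,100,"tall"),(23.5,33,"mid")):
    for m in comps((Z>lo)&(Z<hi)&roi):print(k,m.sum(),"rect",rect(C[m]),"z",np.median(Z[m]).round(1))
m=max(comps((Z>4.5)&(Z<120)&roi),key=lambda m:m.sum());print("rack",rect(C[m]))
m8=(Z>4.5)&(Z<23)&roi
r=rect(C[m8&m]);a=np.radians(r[4]);c=r[:2];u=np.array([np.cos(a),np.sin(a)])
print(r,[(y,(c+y*u).round(1)) for y in(108,36,-36,-108)])
E
```

```text
time_s: 35.45
ee_pos: [589.7, 302.9, 13.6]
ee_rot: [-180.0, -0.0, -10.2]
force: [0.2, -0.2, -0.1]
gripper_width: 54.9
time_s: 36.45
ee_pos: [589.4, 302.8, 184.9]
ee_rot: [180.0, 0.0, -10.3]
force: [1.1, 0.0, 0.1]
gripper_width: 91.0
time_s: 37.45
ee_pos: [512.4, -122.8, 183.6]
ee_rot: [180.0, -0.0, -10.4]
force: [-0.1, 0.0, -0.0]
gripper_width: 91.4
tall 644 rect [587.7 302.5  51.1  50.   46.2] z 45.4
tall 221 rect [5.626e+02 1.616e+02 2.750e+01 2.640e+01 1.000e-01] z 73.6
tall 504 rect [549.6  92.8  28.2  59.7  79.9] z 42.1
mid 449 rect [575.3 233.   52.4  51.7  46. ] z 29.0
mid 280 rect [562.9 162.6  42.1  41.7  79.3] z 26.6
rack [569.5 197.6 297.6  90.7  79.8]
[569.5 197.6 297.6  90.7  79.8] [(108, array([588.6, 303.9])), (36, array([575.9, 233. ])), (-36, array([563.1, 162.2])), (-108, array([550.4,  91.3]))]
```

View pics/t4c.png

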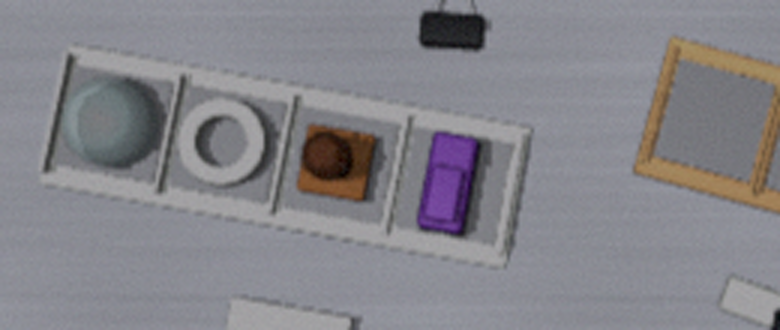

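All four things are upright in reverse order, within about 1.7 mm of their bay centres, and the gripper is clear. Handing in.

```bash
python3 -c "
from workcell import env
print(env.job_done())"
```

```text
the job is handed in; nothing more can be done
None
```

The four things are now on the white rack in reverse order: from the left, as seen from the robot, dome, tape, stamp and stapler. I handed the job in at about 37.5 s. No wrist force I read, at the end of each move, passed about 8 N.

- **Final check:** the last top-camera check showed all four upright at the right heights. Their distances from the bay centres were about 0.4 mm for the stamp, 0.6 mm for the tape, and 1.7 mm for both the dome and the stapler. The gripper was clear of everything.
- **First grasp:** my first grip on the stapler was about 8 mm off-centre, because I had measured the arm before it settled. I opened the jaws, re-centred and gripped again before lifting.
- **Camera disagreement:** the top and wrist cameras differed by roughly 2 mm throughout. I corrected for this using where the stapler landed. The final distances come from the top camera alone, measuring each object and the rack in the same picture.

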